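# Press a label holder home behind the spice rack's shelf lip

### The arm

A 6-joint arm with a two-finger parallel gripper is mounted at the origin on a cart in front of the work surface, level with it; the furniture and walls round the work are solid. World frame = base frame: x ahead of the robot, y to its left, z up, the work surface at z = 0. Lengths are in m, angles in rad, forces in N, time in s.
With the tool pointing down it reaches from about 0.2 to 0.875 m from the base axis. Payload 3.4 kg.
Tool frame: the origin (TCP) lies midway between the tips of the shut fingers; the grasp point (between the pads) lies 19 mm behind it (arm.grasp_offset is the distance from the TCP to the grasp point, in m); z points along the fingers, y is the line along which they close (so a half turn about z gives the same grasp; the last joint's range is limited). The gripper opens to 94 mm and grips with 3 to 60 N. Pads are 16 mm wide; open, the fingers measure 119 mm over their backs; the gripper's body (75 mm by 177 mm) begins 78 mm behind the grasp point.
Start: joints at [-1.351, 0.276, 1.505, -0, 1.361, -0.121], TCP at [0.192, -0.542, 0.205] pointing down, gripper open.
Joint ranges: [-2.89, 2.89], [-0.75, 2.08], [0.22, 2.7], [-1.18, 4.32], [0.11, 2.71], [-2.7, 2.7]. Speed limits (rad/s): [2.57, 2.57, 3.14, 3.14, 3.14, 3.14].

### API

Orientations are given as a unit quaternion [w, x, y, z].
In Python, from station import arm gives the robot as it stands.
- The arm moves only by the shell command python3 -m handwheel 'ROWS' [FORCE]. ROWS is JSON, a list of rows, each a list of 7 numbers: the turn, a rotation vector about the tool's x, y, z in rad, then the shift along the tool's x, y, z in mm, then the gripper's target within -1 to 1 (fully open at 1, half-way at 0, shut at -1). In form: [[wx, wy, wz, x, y, z, grip], ...]. A call has exactly 5 rows; each row shifts and turns the commanded pose from where the row before left it, along the tool's axes as they then stand; what a row does not reach is not made up. A row lasts 1/8 s, in which the tool goes at most 62.5 mm and 10.7 degrees, less where a joint would pass 70% of its speed; a pose out of reach is approached as far as the arm can. A call is refused whole if a number of a shift passes 62.5 or a number of a turn 0.188, either way. A call with a gripper value outside its range is refused whole. The fingers move at their own pace and stop on an object; FORCE is the grip in N (left out, the last holds). Time passes only in rows, so rows that do not move let the fingers close, or fill a call up. It gives the time, the measured TCP pose, the force, the opening and the grip force at its end, in the units of the state.
- arm.get_state(): the state, without advancing time (a new reading comes with each control period).
- arm.read_camera(name): name is "scene" or "top"; returns a dict with "frame" (420x560x3 uint8, red, green, blue), "intrinsics" (3x3 intrinsics, pixels), "R" (3x3) and "t" (3): a world point X has camera coordinates R X + t. Camera axes: x right, y down, z forward; pixel columns grow to the right and rows downward; lengths in m; the calibration is good to about 2 mm. A picture is of the moment at which its call begins. There is no depth.
- arm.hand_in(): hands the job in; it is judged then, once.
The state is a dict: "time_s": time; "joint_positions": joint angles; "dq": joint speeds; "effort": joint torques, N m; "ee_pos": TCP position; "ee_rot": TCP orientation; "wrist_force": force on the tool from outside, world axes, zero at the start; "ft_torque": the same for the moment, N m; "grip_width": opening from 0.0 (shut) to 1.0 (fully open); "grip_force": force on a finger pad.
Only numpy, scipy, OpenCV 4.12 (cv2) and the standard library are available. Lean on these libraries where they do the work, as an engineer would, in place of code of your own. Each camera call takes 0.05 s, during which the arm holds its last target. There are 200 camera calls.

### The job

Fit the loose label holder to the one empty label bay at the front of the spice rack: bring it up level, slide its flat tongue under the metal lip, and push it straight in against the hidden spring until its body sits flush against the lip. Finish while still holding it pressed fully home there, so that I can tighten the thumbscrew; do not let go of it, and do not disturb the jars on the rack or the things standing around.

Things in the scene. Friction and masses are not known exactly. Their poses are not given: they have to be found in the camera images.
- holder: Loose label holder, black plastic, on the worktop: wedge body 40 deep (x), 56 wide (y), 44 high, blank white card on its sloping front (-x); flat level tongue out of its upright back (+x). Flat parallel sides 56 apart; 20 mm up they span x -14 to +20, at the top +8 to +20. About 0.07 kg. Origin: centre of the body's underside; x along the tongue (push direction), z up.
- holder_shoulder (a point): Point at the middle of the holder's upright back face, at the root of the tongue and its mid thickness: 20 mm ahead (+x) of the holder's origin and 13 mm above it. Axes as the holder's. Whatever grips the holder and reaches ahead of this face will strike the lip or sill before the holder is home.
- holder_nose (a point): Tip of the holder's tongue, 30 mm ahead (+x) of the shoulder point. The tongue is 40 mm wide, 6 mm thick (10 to 16 mm above the holder's underside), with a rounded nose and a small screw hole.
- empty_bay: The one empty bay of three (which one varies) along the rack's front: fixed wood block, 80 deep (x), 100 wide (y), 45 high. An aluminium lip tops its front face at x = -40; under it a slot, then a sill flush with the lip. Slack thumbscrew on top, 18 mm behind the lip, 63 high. The other bays, 100 mm apart, hold like holders, 40 mm proud. Origin: centre of the underside; x points into the rack.
- empty_bay_mouth (a point): Middle of the slot's mouth, in the plane of the lip's front face, 25.5 mm above the worktop; x straight into the slot. Slot: 20 to 31 mm above the worktop, 54 mm wide at the flared mouth, 46 mm at the throat. Fully home, the holder's shoulder point lies in this plane (x = 0), anywhere within the slot's play in height and sideways.
- empty_bay_leaf (a joint): Travel (m) of the hidden leaf spring in the empty bay: 0 at rest, growing as the tongue pushes it in. The tongue meets it 8 mm short of home; it pushes back with 2 N there, 1 N more per mm, 10 N at home, where the holder's back face meets the rigid lip and sill (joint about 0.008). Let go, the holder is pushed out again.
- spice_jar_1: Glass spice jar with a red cap, 45 mm across, 106 mm high, at the left end of the rack's back shelf (85 mm above the worktop; jar fronts 87 mm or more behind the lip); leave alone. Origin: centre of its underside.
- spice_jar_2: The same kind of jar, in the middle of the back shelf; leave alone.
- spice_jar_3: The same kind of jar, at the right end of the back shelf; leave alone.
- lemon_1: Lemon, 78 x 55 x 56 mm, lying on the worktop to the left; leave alone. Origin: its underside.
- salt_dish: Round stone salt dish, 78 mm across, 21 mm high, on the worktop to the right; leave alone. Origin: centre of its underside.
- jar_1: Glass jar with a dark lid, 61 mm across, 86 mm high, on the worktop to the right of the rack; leave alone. Origin: centre of its underside.
- pepper_mill: Dark wooden pepper mill, 57 mm across, 214 mm high, on the worktop to the left of the rack; leave alone. Origin: centre of its underside.
Not all that is in view belongs to the job. Leave any green look-alike of the holder alone.

How it is judged:
On the way:
1. the tongue is under the lip, level and straight, and has not yet pressed the spring (x of holder_shoulder in the frame of empty_bay_mouth between -0.026 and -0.0065 m and y of holder_shoulder in the frame of empty_bay_mouth between -0.007 and 0.007 m and z of holder_shoulder in the frame of empty_bay_mouth between -0.005 and 0.005 m and value of joint empty_bay_leaf below 0.002 m).
At the end, for the whole second after the job is handed in: The holder is in the empty bay: its back face within 2 mm of the lip's front face, within 5 mm of the slot's middle sideways and in height, straight within 0.08 rad, level within 0.12 rad, spring pressed in over 5.5 mm, at rest, the fingers still bearing on it with over 3 N (x of holder_shoulder in the frame of empty_bay_mouth between -0.002 and 0.002 m and y of holder_shoulder in the frame of empty_bay_mouth between -0.005 and 0.005 m and z of holder_shoulder in the frame of empty_bay_mouth between -0.005 and 0.005 m and angle between the x axis of holder and the x axis of empty_bay, either way round below 0.08 rad and angle between holder's own z axis and vertical below 0.12 rad and value of joint empty_bay_leaf above 0.0055 m and contact force between the fingers and holder above 3 N and linear speed of holder below 0.02 m/s); the arm keeps its last pose, push and grip.
It fails at once if a jar on the rack is shifted by more than 20 mm or tipped (distance of any of spice_jar_1, spice_jar_2, spice_jar_3 from where it was at the start of the episode above 0.02 m or angle between any of spice_jar_1, spice_jar_2, spice_jar_3's own z axis and vertical above 0.35 rad).
It fails at once if the lemon, the salt dish, the glass jar or the pepper mill is shifted by more than 30 mm (distance of any of lemon_1, salt_dish, jar_1, pepper_mill from where it was at the start of the episode above 0.03 m).
It also fails if it takes over 38 s, if anything falls off the work surface, if the arm or the gripper's body presses on something with over 40 N, if the wrist force passes 120 N, or if a joint passes its speed limit or range.

## Working session

There is one attempt and no reset: what is moved stays moved. The work goes in short steps, Python scripts to look and compute and a shell command to move; the robot and the scene stay as the last step left them, time stands still between calls to the robot, and variables do not carry over. Pictures are saved under pics/ and viewed, at most 10 in all, crops included, and the job is handed in when it is done.

```bash
mkdir -p pics
cat > h.py <<'E'
import numpy as np, cv2, json
from station import arm
def snap(n):
    c=arm.read_camera(n); np.savez('%s.npz'%n,**{k:np.array(c[k]) for k in('frame','intrinsics','R','t')}); return c
def load(n): return np.load('%s.npz'%n)
def ray(c,u,v,z):
    R,t=np.array(c['R']),np.array(c['t']); o=-R.T@t
    d=R.T@np.linalg.solve(np.array(c['intrinsics']),[u,v,1.]); return o+d*(z-o[2])/d[2]
def proj(c,X):
    p=np.array(c['intrinsics'])@(np.array(c['R'])@np.array(X)+np.array(c['t'])); return p[:2]/p[2]
E
python3 - <<'E'
from h import *
for n in('scene','top'):
    c=snap(n); cv2.imwrite('pics/%s0.png'%n,c['frame'][:,:,::-1])
    R,t=np.array(c['R']),np.array(c['t']); print(n,-R.T@t,R.round(2).tolist())
print(arm.get_state(),arm.grasp_offset)
E
```

```text
scene [0.03028385 0.57765934 0.54547768] [[-0.7, -0.71, -0.02], [-0.36, 0.38, -0.85], [0.62, -0.59, -0.52]]
top [0.35240915 0.08639167 1.305836  ] [[0.0, -1.0, -0.0], [-0.99, -0.0, -0.17], [0.17, 0.0, -0.99]]
{'time_s': 0.1, 'joint_positions': array([-1.35099736e+00,  2.76555821e-01,  1.50594467e+00, -7.09608814e-06,
        1.36072527e+00, -1.20994178e-01]), 'dq': array([ 0.00016333,  0.0007808 , -0.00488234, -0.00139999, -0.00030216,
        0.0014791 ]), 'effort': array([ 1.17030020e-03, -4.05454338e+01, -2.37780422e+01,  7.03128241e-02,
        2.99434236e-02, -4.61537275e-05]), 'ee_pos': array([ 0.19207331, -0.54145359,  0.20470218]), 'ee_rot': array([-8.15383620e-04,  9.85517142e-01,  1.69573869e-01, -4.37883843e-05]), 'wrist_force': array([ 0.3711605 , -0.24744062, -0.47510917]), 'ft_torque': array([-0.02418847, -0.01119957,  0.00561307]), 'grip_force': 0.0, 'grip_width': 1.0036206604287685} 0.0188
```

View pics/scene0.png

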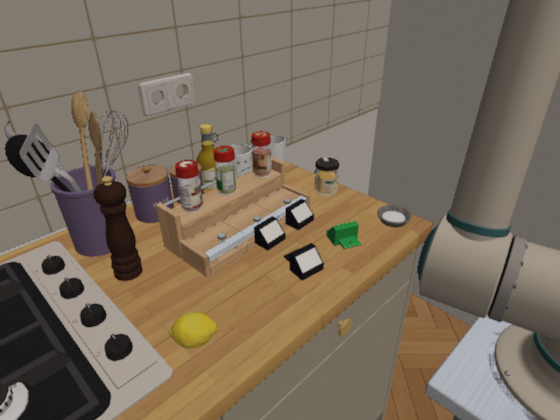

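View pics/top0.png

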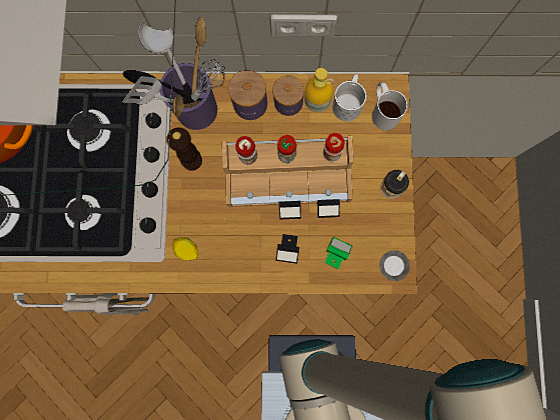

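The loose black holder is at top (288,249) / scene (306,262). Three things could be mistaken for it: the green copy at top (338,250), and the fitted holders at top (290,211) and (328,209). The empty bay is the left one, near top (250,197). One close crop to check.

Run:
```python
from h import *
c=load('top'); f=c['frame'][175:275,215:360,::-1]
cv2.imwrite('pics/crop1.png',cv2.resize(f,None,fx=5.5,fy=5.5,interpolation=cv2.INTER_CUBIC))
```

```text
(no output)
```

View pics/crop1.png

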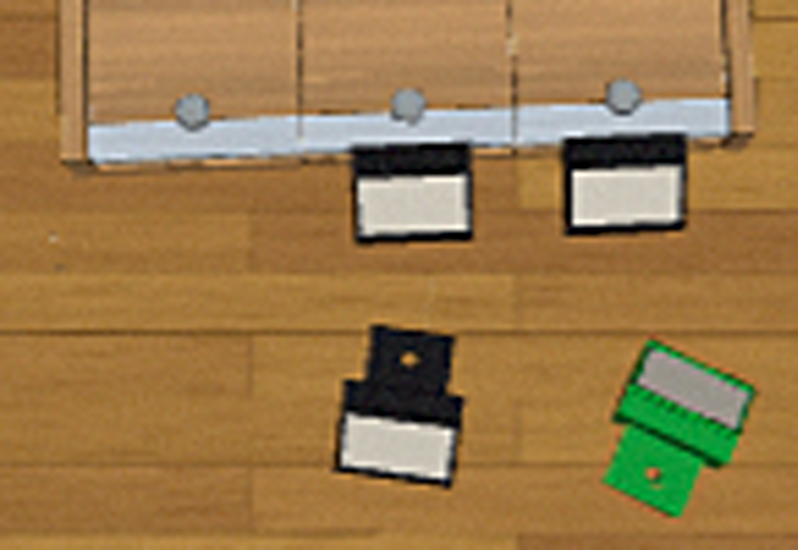

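The crop confirms it. The loose black holder has its body at crop (400,430), tongue pointing at the rack, and hole at (410,358). The green copy is reversed at (680,430), and the bay left of centre is empty, with its screw at (192,110) and lip edge from (90,160) to (728,137). Next I fit the poses and check them against the scene view.

Run:
```python
from h import *
from scipy.optimize import least_squares
T=load('top'); S=load('scene')
P=lambda a:[(215+(x+.5)/5.5-.5,175+(y+.5)/5.5-.5) for x,y in a]
def fit(L,px,g):
    L=np.array(L)/1e3
    w=lambda p:np.c_[p[0]+L[:,0]*np.cos(p[2])-L[:,1]*np.sin(p[2]),p[1]+L[:,0]*np.sin(p[2])+L[:,1]*np.cos(p[2]),L[:,2]]
    r=least_squares(lambda p:np.ravel([proj(T,q)-m for q,m in zip(w(p),px)]),g)
    print(r.x.round(4),'deg',np.degrees(r.x[2]).round(2),'res px',r.fun.reshape(-1,2).round(1).tolist()); return r.x,w(r.x)
hp,hw=fit([[50,20,14],[50,-20,14],[20,28,44],[20,-28,44],[-20,28,2],[-20,-28,2],[38,0,16]],P([(372,325),(455,337),(345,382),(462,397),(335,468),(450,487),(410,358)]),[.4,.08,0])
bp,bw=fit([[-40,50,45],[-40,-250,45],[-22,0,63],[-22,-100,63],[-22,-200,63]],P([(90,160),(728,137),(192,110),(408,103),(623,95)]),[.6,.15,0])
for n,w in(('h',hw),('b',bw)): print(n,w.round(3).tolist())
Rz=lambda a:np.array([[np.cos(a),-np.sin(a)],[np.sin(a),np.cos(a)]])
m=bp[:2]+Rz(bp[2])@[-.04,0]; s=hp[:2]+Rz(hp[2])@[.02,0]
print('mouth',m,'shoulder',s,'in mouth frame',Rz(-bp[2])@(s-m), 'rel yaw',hp[2]-bp[2])
f=cv2.resize(S['frame'][150:300,170:370,::-1],None,fx=4,fy=4,interpolation=cv2.INTER_CUBIC)
for w,col in((hw,(0,0,255)),(bw,(255,0,255))):
    for q in w:
        p=(proj(S,q)-[170,150]+.5)*4; cv2.circle(f,tuple(int(v) for v in p),3,col,-1)
cv2.imwrite('pics/sc1.png',f)
```

```text
[ 0.4468  0.0965 -0.1425] deg -8.17 res px [[-0.1, 0.0], [0.1, 0.1], [-0.2, -0.5], [0.4, -0.0], [-0.3, 0.6], [0.1, 0.2], [-0.0, -0.4]]
[0.6149 0.193  0.0389] deg 2.23 res px [[-0.3, -0.1], [0.3, -0.1], [-0.1, 0.1], [-0.1, -0.0], [0.2, 0.0]]
h [[0.499, 0.109, 0.014], [0.493, 0.07, 0.014], [0.471, 0.121, 0.044], [0.463, 0.066, 0.044], [0.431, 0.127, 0.002], [0.423, 0.072, 0.002], [0.484, 0.091, 0.016]]
b [[0.573, 0.241, 0.045], [0.585, -0.058, 0.045], [0.593, 0.192, 0.063], [0.597, 0.092, 0.063], [0.601, -0.008, 0.063]]
mouth [0.57490515 0.19147859] shoulder [0.46660756 0.09364436] in mouth frame [-0.11202313 -0.09354531] rel yaw -0.18146869156681278
```

View pics/sc1.png

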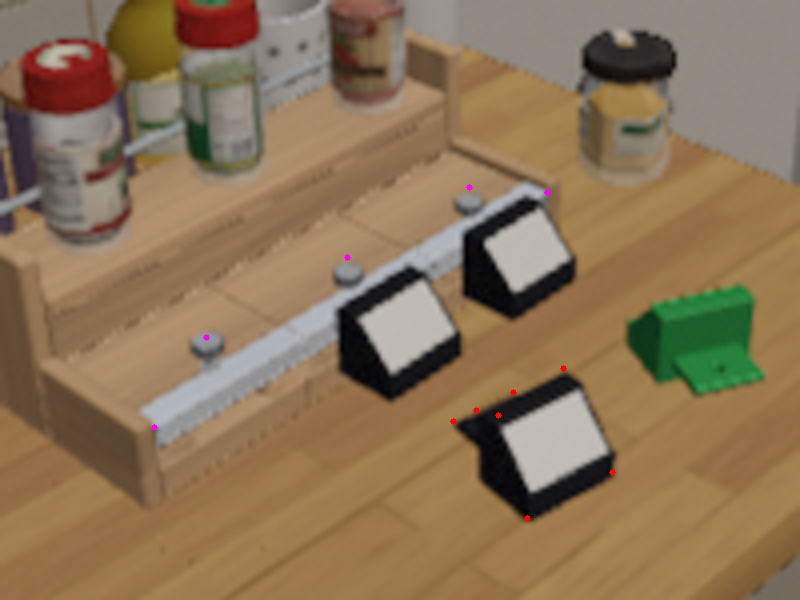

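The fits hold: residuals are under 0.6 px, and the 56 mm, 100 mm and reach values agree. In scene crop sc1 the red and magenta model points fall on the holder (tongue tip 455,422; bottom 527,518) and the lip, within about 2 px. I'll approach now, with tool yaw matched to the holder by +0.484 about tool z.

```bash
cat >> h.py <<'E'
from scipy.spatial.transform import Rotation as Ro
def tgt(x,y,z,yaw):
    s=arm.get_state(); q=s['ee_rot']; R=Ro.from_quat([q[1],q[2],q[3],q[0]])
    G=Ro.from_euler('z',yaw)*Ro.from_euler('x',np.pi)
    d=np.array([x,y,z])-s['ee_pos']
    print('t',round(s['time_s'],2),'pos',s['ee_pos'].round(4),'turn',(R.inv()*G).as_rotvec().round(4),'shift now',(R.inv().apply(d)*1e3).round(1),'shift after turn',(G.inv().apply(d)*1e3).round(1),'F',s['wrist_force'].round(1),'M',s['ft_torque'].round(2),'grip',round(float(s['grip_width']),3),round(float(s['grip_force']),1))
E
python3 -m handwheel '[[0,0,0.161,0,0,0,1],[0,0,0.161,0,0,0,1],[0,0,0.162,0,0,0,1],[0,0,0,14,-55,0,1],[0,0,0,14,-55,0,1]]' 40
python3 -m handwheel '[[0,0,0,14,-55,0,1],[0,0,0,14,-55,0,1],[0,0,0,14,-55,0,1],[0,0,0,14,-55,0,1],[0,0,0,14,-55,0,1]]'
python3 -m handwheel '[[0,0,0,14,-55,0,1],[0,0,0,14,-55,0,1],[0,0,0,14,-55,0,1],[0,0,0,14,-55,0,1],[0,0,0,0,0,0,1]]'
python3 -c "
from h import *
tgt(.4527,.0957,.10,-.1425)"
```

```text
time_s: 0.72
ee_pos: [0.2358, -0.4359, 0.2046]
ee_rot: [-0.001, 0.997, -0.072, -0.0]
wrist_force: [0.7, 0.0, 0.4]
grip_width: 1.0
grip_force: 0.0
time_s: 1.35
ee_pos: [0.3443, -0.1731, 0.2053]
ee_rot: [0.0, 0.997, -0.072, 0.0]
wrist_force: [0.3, -0.7, -0.2]
grip_width: 0.996
grip_force: 0.0
time_s: 1.98
ee_pos: [0.4315, 0.0382, 0.2051]
ee_rot: [-0.001, 0.998, -0.068, -0.0]
wrist_force: [-0.5, 0.0, -0.6]
grip_width: 1.0
grip_force: 0.0
t 1.98 pos [0.4315 0.0382 0.2051] turn [-0.001   0.0005  0.006 ] shift now [ 13.2 -59.7 105.1] shift after turn [ 12.8 -59.9 105.1] F [-0.5  0.  -0.6] M [-0.01 -0.05 -0.01] grip 1.0 0.0
```

```bash
python3 -m handwheel '[[0,0,0.006,6,-30,0,1],[0,0,0,7,-30,0,1],[0,0,0,0,0,50,1],[0,0,0,0,0,55,1],[0,0,0,0,0,0,1]]'
python3 - <<'E'
from h import *
tgt(.4527,.0957,.005,-.1425)
c=snap('scene'); t=snap('top')
a=cv2.resize(c['frame'][150:300,230:380,::-1],(400,400),interpolation=cv2.INTER_CUBIC)
b=cv2.resize(t['frame'][190:270,250:330,::-1],(400,400),interpolation=cv2.INTER_CUBIC)
cv2.imwrite('pics/pre.png',np.hstack([a,b]))
E
```

```text
time_s: 2.6
ee_pos: [0.4483, 0.0909, 0.0973]
ee_rot: [0.001, 0.997, -0.075, -0.005]
wrist_force: [-0.4, -0.9, 0.9]
grip_width: 1.0
grip_force: 0.0
t 2.6 pos [0.4483 0.0909 0.0973] turn [ 0.0026  0.0099 -0.0078] shift now [ 4.6 -5.6 92.2] shift after turn [ 3.7 -5.3 92.3] F [-0.4 -0.9  0.9] M [ 0.06  0.02 -0.02] grip 1.0 0.0
```

View pics/pre.png

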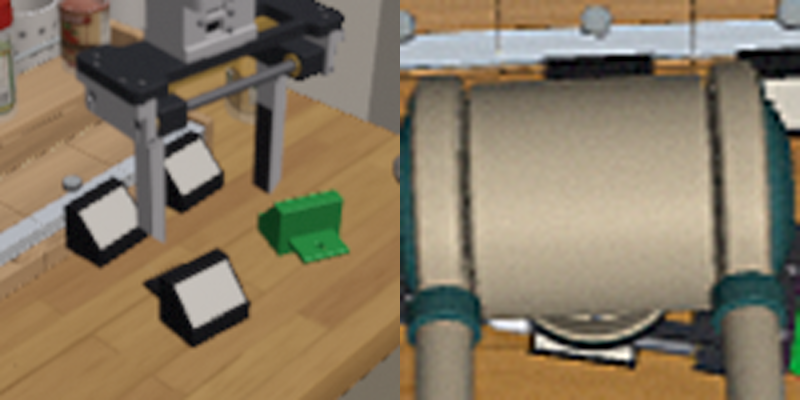

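In the picture (left half) the open fingers hang above and around the holder at (205,300), with nothing else in their way. The top view is blocked by the wrist. I'll correct the small offset and descend.

```bash
python3 -m handwheel '[[0,0,0,3,-4,0,1],[0,0,0,0,0,25,1],[0,0,0,0,0,25,1],[0,0,0,0,0,0,1],[0,0,0,0,0,0,1]]'
python3 -c "
from h import *
tgt(.4527,.0957,.005,-.1425)"
```

```text
time_s: 3.32
ee_pos: [0.4578, 0.0959, 0.0521]
ee_rot: [-0.0, 0.997, -0.075, 0.002]
wrist_force: [0.1, -0.7, 1.0]
grip_width: 0.999
grip_force: 0.0
t 3.33 pos [0.4578 0.0959 0.0521] turn [-0.0006 -0.0033 -0.0067] shift now [-5.1  1.  47. ] shift after turn [-5.   0.9 47.1] F [ 0.1 -0.7  1. ] M [ 0.1  -0.05  0.01] grip 0.999 0.0
```

```bash
python3 -m handwheel '[[0,0,-0.007,-5,1,0,1],[0,0,0,0,0,20,1],[0,0,0,0,0,20,1],[0,0,0,0,0,0,1],[0,0,0,0,0,0,1]]'
python3 -c "
from h import *
tgt(.4527,.0957,.005,-.1425)"
```

```text
time_s: 3.95
ee_pos: [0.4517, 0.0956, 0.0113]
ee_rot: [-0.0, 0.997, -0.071, 0.001]
wrist_force: [0.5, -0.5, 0.4]
grip_width: 0.998
grip_force: 0.0
t 3.95 pos [0.4517 0.0956 0.0113] turn [-0.0002 -0.0016  0.0004] shift now [ 1.  -0.2  6.3] shift after turn [ 1.  -0.2  6.3] F [ 0.5 -0.5  0.4] M [0.06 0.06 0.01] grip 0.998 0.0
```

```bash
python3 -m handwheel '[[0,0,0,1,0,6,1],[0,0,0,0,0,0,1],[0,0,0,0,0,0,1],[0,0,0,0,0,0,0.3],[0,0,0,0,0,0,0]]' 40
python3 -m handwheel '[[0,0,0,0,0,0,-0.5],[0,0,0,0,0,0,-1],[0,0,0,0,0,0,-1],[0,0,0,0,0,0,-1],[0,0,0,0,0,0,-1]]' 40
python3 -m handwheel '[[0,0,0,0,0,0,-1],[0,0,0,0,0,-4,-1],[0,0,0,0,0,-6,-1],[0,0,0,0,0,0,-1],[0,0,0,0,0,0,-1]]' 40
python3 -c "
from h import *
tgt(.4527,.0957,.0175,-.1425)"
```

```text
time_s: 4.58
ee_pos: [0.4521, 0.0954, 0.0045]
ee_rot: [0.0, 0.997, -0.071, 0.0]
wrist_force: [-0.3, 0.5, -0.8]
grip_width: 0.822
grip_force: 0.0
time_s: 5.2
ee_pos: [0.452, 0.0954, 0.0044]
ee_rot: [0.0, 0.997, -0.071, 0.0]
wrist_force: [0.1, -0.2, 1.3]
grip_width: 0.591
grip_force: 40.0
time_s: 5.82
ee_pos: [0.452, 0.0954, 0.0146]
ee_rot: [0.0, 0.997, -0.071, 0.0]
wrist_force: [-0.1, -0.7, -0.2]
grip_width: 0.594
grip_force: 40.0
t 5.83 pos [0.452  0.0954 0.0146] turn [ 0.     -0.0002  0.0003] shift now [ 0.6 -0.4 -2.9] shift after turn [ 0.6 -0.4 -2.9] F [-0.1 -0.7 -0.2] M [ 0.1   0.05 -0.04] grip 0.594 40.0
```

Gripped: opening 55.9 mm, 40 N, holder lifting. TCP height for the slot is 0.0044 + 0.0125 = 0.0169. I'll move to a standoff with the shoulder 55 mm short of the mouth, yaw 0.039.

```bash
python3 -c "
from h import *
tgt(.5052,.1888,.0169,.0389)"
python3 -m handwheel '[[0,0,-0.09,0,0,-2,-1],[0,0,-0.091,0,0,0,-1],[0,0,0,0,0,0,-1],[0,0,0,0,-30,0,-1],[0,0,0,0,-30,0,-1]]' 40
python3 -m handwheel '[[0,0,0,0,-30,0,-1],[0,0,0,0,0,0,-1],[0,0,0,20,0,0,-1],[0,0,0,0,0,0,-1],[0,0,0,0,0,0,-1]]' 40
python3 -c "
from h import *
tgt(.5052,.1888,.0169,.0389)"
```

```text
t 5.83 pos [0.452  0.0954 0.0146] turn [ 1.000e-04 -2.000e-04 -1.811e-01] shift now [  39.4 -100.    -2.3] shift after turn [ 56.8 -91.2  -2.3] F [-0.1 -0.7 -0.2] M [ 0.1   0.05 -0.04] grip 0.594 40.0
time_s: 6.45
ee_pos: [0.4497, 0.1558, 0.0163]
ee_rot: [0.0, 1.0, 0.018, -0.0]
wrist_force: [0.2, 0.8, -0.7]
grip_width: 0.595
grip_force: 40.0
time_s: 7.08
ee_pos: [0.4675, 0.1853, 0.0162]
ee_rot: [0.0, 1.0, 0.019, -0.001]
wrist_force: [0.2, 0.0, -1.2]
grip_width: 0.595
grip_force: 40.0
t 7.08 pos [0.4675 0.1853 0.0162] turn [ 0.0006  0.0017 -0.0013] shift now [37.8 -2.1 -0.8] shift after turn [37.8 -2.1 -0.7] F [ 0.2  0.  -1.2] M [ 0.05 -0.04  0.02] grip 0.595 40.0
```

```bash
python3 -m handwheel '[[0,0,0,15,-2,0,-1],[0,0,0,18,0,-0.6,-1],[0,0,0,0,0,0,-1],[0,0,0,0,0,0,-1],[0,0,0,0,0,0,-1]]' 40
python3 - <<'E'
from h import *
tgt(.5052,.1888,.0169,.0389)
c=snap('scene'); t=snap('top')
a=cv2.resize(c['frame'][195:295,185:285,::-1],(500,500),interpolation=cv2.INTER_CUBIC)
b=cv2.resize(t['frame'][175:235,220:280,::-1],(300,300),interpolation=cv2.INTER_CUBIC)
s=arm.get_state()
# expected: shoulder/nose from tool pose, mouth
for n,X in(('nose',[.5749-.025+0,.1915-.001,.0255]),('mouthL',[.5749-.0389*.027,.1915+.027,.0255]),('mouthR',[.5749+.001,.1645,.0255])):
    print(n,((proj(c,X)-[185,195]+.5)*5).round(),((proj(t,X)-[220,175]+.5)*5).round())
cv2.imwrite('pics/stand.png',np.hstack([a,np.vstack([b,np.zeros((200,300,3),np.uint8)])]))
E
```

```text
time_s: 7.7
ee_pos: [0.5005, 0.1893, 0.0169]
ee_rot: [0.0, 1.0, 0.019, -0.001]
wrist_force: [-0.4, 0.3, -0.9]
grip_width: 0.593
grip_force: 40.0
t 7.7 pos [0.5005 0.1893 0.0169] turn [ 0.0003  0.0011 -0.    ] shift now [ 4.7  0.7 -0. ] shift after turn [ 4.7  0.7 -0. ] F [-0.4  0.3 -0.9] M [-0.03  0.05  0.05] grip 0.593 40.0
nose [260. 315.] [157. 196.]
mouthL [168. 320.] [104. 150.]
mouthR [268. 259.] [208. 147.]
```

View pics/stand.png

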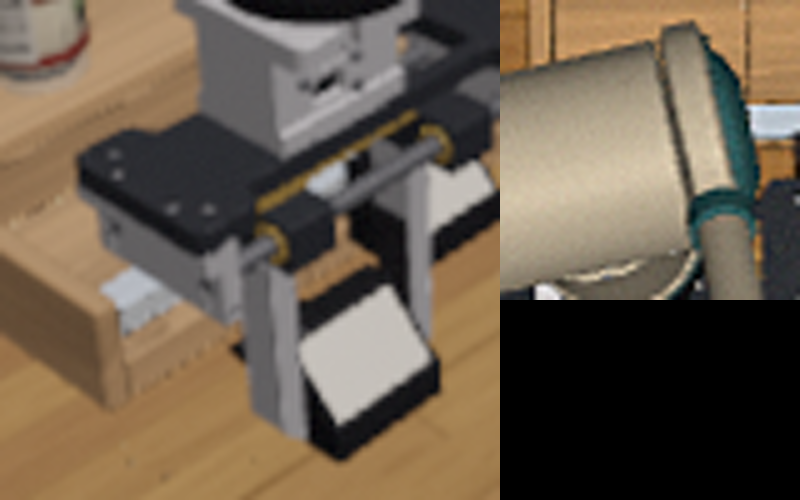

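The picture shows the holder level between the fingers at (350,340), in front of the bare stretch of lip at (130,290). The tongue nose at (240,350) points at the slot, and the neighbouring holder is clear. Now I insert in steps, watching the force.

```bash
python3 -m handwheel '[[0,0,0,10,-0.7,0,-1],[0,0,0,10,0,0,-1],[0,0,0,10,0,0,-1],[0,0,0,0,0,0,-1],[0,0,0,0,0,0,-1]]' 40
python3 -c "
from h import *
tgt(.5602,.1909,.0169,.0389)"
```

```text
time_s: 8.43
ee_pos: [0.531, 0.1912, 0.0168]
ee_rot: [0.0, 1.0, 0.019, -0.0]
wrist_force: [-1.0, -0.3, -0.8]
grip_width: 0.592
grip_force: 40.0
t 8.43 pos [0.531  0.1912 0.0168] turn [ 0.0002  0.0009 -0.0002] shift now [29.1  1.4 -0.1] shift after turn [29.1  1.4 -0.1] F [-1.  -0.3 -0.8] M [ 0.06  0.04 -0.01] grip 0.592 40.0
```

```bash
python3 -m handwheel '[[0,0,0,3,1.3,0,-1],[0,0,0,4,0,0,-1],[0,0,0,4,0,0,-1],[0,0,0,3,0,0,-1],[0,0,0,0,0,0,-1]]' 40
python3 -c "
from h import *
tgt(.5602,.1909,.0169,.0389)"
```

```text
time_s: 9.05
ee_pos: [0.5458, 0.1905, 0.017]
ee_rot: [0.0, 1.0, 0.019, 0.0]
wrist_force: [-0.6, -0.2, -0.6]
grip_width: 0.59
grip_force: 40.0
t 9.05 pos [0.5458 0.1905 0.017 ] turn [ 0.     -0.0003 -0.0002] shift now [14.4  0.2  0.1] shift after turn [14.4  0.2  0.1] F [-0.6 -0.2 -0.6] M [-0.02  0.03  0.04] grip 0.59 40.0
```

The nose is about 15 mm inside with no contact force, so the tongue is under the lip and the spring is untouched. I'll dwell briefly here, then press slowly.

```bash
python3 -m handwheel '[[0,0,0,0,0,0,-1],[0,0,0,2,0,0,-1],[0,0,0,2,0,0,-1],[0,0,0,1,0,0,-1],[0,0,0,0,0,0,-1]]' 45
python3 -m handwheel '[[0,0,0,2,0,0,-1],[0,0,0,0,0,0,-1],[0,0,0,2,0,0,-1],[0,0,0,0,0,0,-1],[0,0,0,0,0,0,-1]]' 45
python3 -c "
from h import *
tgt(.5602,.1909,.0169,.0389)"
```

```text
time_s: 9.68
ee_pos: [0.5505, 0.1907, 0.017]
ee_rot: [0.0, 1.0, 0.019, 0.0]
wrist_force: [0.3, 1.6, -1.2]
grip_width: 0.591
grip_force: 45.0
time_s: 10.3
ee_pos: [0.5535, 0.1908, 0.0168]
ee_rot: [0.0, 1.0, 0.019, -0.001]
wrist_force: [-3.5, 0.0, 1.0]
grip_width: 0.592
grip_force: 45.0
t 10.3 pos [0.5535 0.1908 0.0168] turn [ 0.0002  0.0017 -0.0001] shift now [ 6.7  0.2 -0.1] shift after turn [ 6.7  0.2 -0.1] F [-3.5  0.   1. ] M [-0.05  0.7   0.03] grip 0.592 45.0
```

The spring is met at 3.5 N, about 6.5 mm short of home, so home is at TCP x of about 0.560 — as predicted.

```bash
python3 -m handwheel '[[0,0,0,2,0,0,-1],[0,0,0,0,0,0,-1],[0,0,0,2,0,0,-1],[0,0,0,0,0,0,-1],[0,0,0,0,0,0,-1]]' 50
python3 -m handwheel '[[0,0,0,2,0,0,-1],[0,0,0,0,0,0,-1],[0,0,0,1,0,0,-1],[0,0,0,0,0,0,-1],[0,0,0,0,0,0,-1]]' 50
python3 -c "
from h import *
tgt(.5602,.1909,.0169,.0389)"
```

```text
time_s: 10.92
ee_pos: [0.5565, 0.1909, 0.0168]
ee_rot: [0.0, 1.0, 0.019, -0.002]
wrist_force: [-5.9, -0.3, 2.7]
grip_width: 0.597
grip_force: 50.0
time_s: 11.55
ee_pos: [0.5583, 0.191, 0.0167]
ee_rot: [0.0, 1.0, 0.019, -0.003]
wrist_force: [-8.2, 0.0, 3.8]
grip_width: 0.592
grip_force: 50.0
t 11.55 pos [0.5583 0.191  0.0167] turn [ 0.0005  0.0061 -0.0001] shift now [ 1.9  0.1 -0.2] shift after turn [ 1.9  0.1 -0.2] F [-8.2  0.   3.8] M [0.08 1.41 0.07] grip 0.592 50.0
```

```bash
python3 -m handwheel '[[0,0,0,1,0,0,-1],[0,0,0,0,0,0,-1],[0,0,0,1,0,0,-1],[0,0,0,0,0,0,-1],[0,0,0,0,0,0,-1]]' 50
python3 -m handwheel '[[0,0,0,1,0,0,-1],[0,0,0,0,0,0,-1],[0,0,0,1,0,0,-1],[0,0,0,0,0,0,-1],[0,0,0,0,0,0,-1]]' 50
python3 -c "
from h import *
tgt(.5602,.1909,.0169,.0389)"
```

```text
time_s: 12.18
ee_pos: [0.5594, 0.191, 0.0166]
ee_rot: [0.0, 1.0, 0.019, -0.004]
wrist_force: [-9.1, 0.7, 3.5]
grip_width: 0.59
grip_force: 50.0
time_s: 12.8
ee_pos: [0.5594, 0.191, 0.0163]
ee_rot: [0.001, 1.0, 0.019, -0.006]
wrist_force: [-13.0, -0.3, 5.9]
grip_width: 0.593
grip_force: 50.0
t 12.8 pos [0.5594 0.191  0.0163] turn [ 0.0008  0.0116 -0.0001] shift now [ 0.8  0.1 -0.6] shift after turn [ 0.8  0.1 -0.6] F [-13.   -0.3   5.9] M [0.06 2.16 0.1 ] grip 0.593 50.0
```

The TCP has stalled at x = 0.5594 while the force rose to 13 N, above the 10 N spring. I'll add a little preload, then check by eye.

```bash
python3 -m handwheel '[[0,0,0,1,0,0,-1],[0,0,0,0,0,0,-1],[0,0,0,1,0,0,-1],[0,0,0,0,0,0,-1],[0,0,0,0,0,0,-1]]' 50
python3 - <<'E'
from h import *
tgt(.5602,.1909,.0169,.0389)
c=snap('scene')
cv2.imwrite('pics/home.png',cv2.resize(c['frame'][190:290,190:310,::-1],(720,600),interpolation=cv2.INTER_CUBIC))
E
```

```text
time_s: 13.42
ee_pos: [0.5593, 0.1909, 0.016]
ee_rot: [0.001, 1.0, 0.019, -0.008]
wrist_force: [-15.7, -0.3, 7.0]
grip_width: 0.591
grip_force: 50.0
t 13.43 pos [0.5593 0.1909 0.016 ] turn [0.0011 0.0156 0.    ] shift now [ 0.9  0.  -1. ] shift after turn [ 0.9  0.  -0.9] F [-15.7  -0.3   7. ] M [0.1  2.63 0.18] grip 0.591 50.0
```

View pics/home.png

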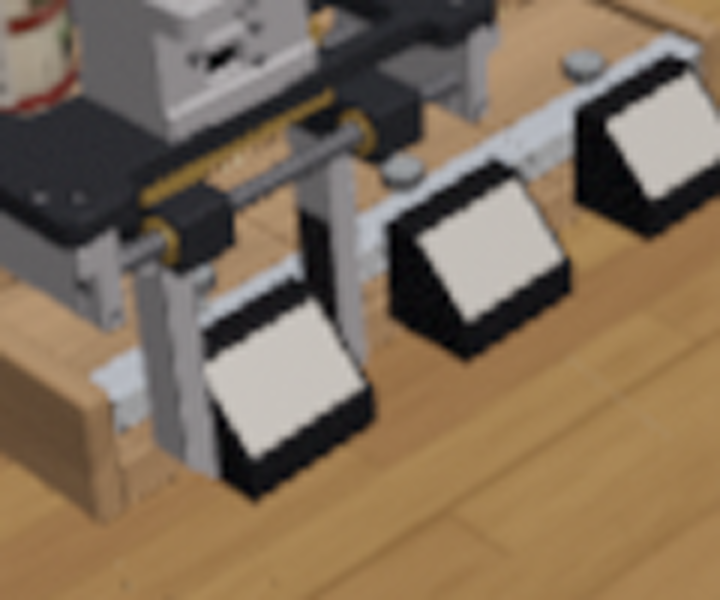

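The picture shows the holder's back face flush with the lip at (255,300), square and in line with the two fitted neighbours, with both fingers still gripping it and the jars untouched. The force readings agree: the spring rises at about 1 N/mm to roughly 10 N, then a rigid stop at 15.7 N. Handing in.

```bash
python3 -c "
from h import *
print(arm.hand_in())"
```

```text
the job is handed in; nothing more can be done
None
```

I fitted the loose black holder to the left (empty) bay and handed the job in at about 13.4 s; the holder is still gripped at 50 N and pressed against the lip with about 16 N, and I saw nothing else disturbed, but no verdict was returned.

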